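# Lay the standing clevis down in the stamping nest

## Robot

A 6-joint arm with a two-finger parallel gripper is mounted at the origin on the work surface; the furniture and walls round the work are solid. World frame = base frame: x ahead of the robot, y to its left, z up, the work surface at z = 0. Lengths are in m, angles in degrees, forces in N, time in s.
With the tool pointing down it reaches from about 0.25 to 0.85 m from the base axis. Payload 12.5 kg.
Tool frame: the origin (TCP) lies midway between the tips of the shut fingers; the grasp point (between the pads) lies 19 mm behind it (manip.tcp_to_grasp is the distance from the TCP to the grasp point, in m); z points along the fingers, y is the line along which they close (so a half turn about z gives the same grasp; the last joint's range is limited). The gripper opens to 93 mm and grips with 3 to 60 N. Pads are 15 mm wide; open, the fingers measure 128 mm over their backs; the gripper's body (75 mm by 188 mm) begins 65 mm behind the grasp point.
Start: joints at [63.507, 20.094, 94.641, -0, 65.266, -4.847], TCP at [0.203, 0.511, 0.219] pointing down, gripper open.
Joint ranges: [-157.81, 157.81], [-45, 120.19], [0.68, 151.7], [-89.99, 269.99], [4.06, 180], [-164.3, 164.3]. Speed limits (degrees/s): [127.2, 127.2, 159.86, 180, 180, 180].

## Interface

Orientations are given as [roll, pitch, yaw] about the fixed x, y, z axes, in that order (R = Rz(yaw) Ry(pitch) Rx(roll)).
In Python, from plant import observe, vision, manip gives the robot as it stands.
- The arm moves only by the tool send_rows, never from a script. Its argument "plan" is a list that holds one entry, the list of rows, each a list of 5 numbers: the closure, from 0 (fully open) to 1 (shut), then the shift along the tool's x, y, z in cm, then the turn about the tool's z in degrees. In form: [[[fingers, x, y, z, yaw], ...]]. A call has 1 to 20 rows; each row shifts and turns the commanded pose from where the row before left it, along the tool's axes as they then stand; what a row does not reach is not made up. A row lasts 1/10 s, in which the tool goes at most 50 mm and 8.59 degrees, less where a joint would pass 70% of its speed; a pose out of reach is approached as far as the arm can. A call is refused whole if a number of a shift passes 5 or a number of a turn 8.59, either way. A call with a gripper value outside its range is refused whole. The fingers move at their own pace and stop on an object; "squeeze" is the grip in N (left out, the last holds). Time passes only in rows, so rows that do not move let the fingers close. It gives the time, the measured TCP pose, the force, the opening and the grip force at its end, in the units of the state.
- observe(): the state, without advancing time (a new reading comes with each control period).
- vision.snapshot(name): name is "scene" or "top" or "wrist"; returns a dict with "image" (480x640x3 uint8, red, green, blue), "depth" (480x640 float32, m along the optical axis (not along the pixel's ray), 0 where there is no reading), "fx", "fy", "cx", "cy" (pixels), "pose" (4x4, takes a point from camera to world coordinates). Camera axes: x right, y down, z forward; pixel columns grow to the right and rows downward; lengths in m; the calibration is good to about 2 mm. A picture is of the moment at which its call begins.
- manip.close_job(): hands the job in; it is judged then, once.
The state is a dict: "time_s": time; "joint_pos": joint angles; "joint_velocities": joint speeds; "joint_efforts": joint torques, N m; "tcp_pos": TCP position; "ee_rot": TCP orientation; "force": force on the tool from outside, world axes, zero at the start; "wrist_torque": the same for the moment, N m; "grip_width": finger opening in m; "finger_force": force on a finger pad.
Only numpy, scipy, OpenCV 4.12 (cv2) and the standard library are available. Lean on these libraries where they do the work, as an engineer would, in place of code of your own. Each camera call takes 0.05 s, during which the arm holds its last target. There are 200 camera calls.

## Task

Tip the tall aluminium clevis that stands at the heel of the stamping nest over onto its side, towards the open end of the nest, keeping a finger under it all the way so that it is laid down gently on the bed between the cheeks and never drops. Then push on its fork end until its foot sits flush against the heel stop, ready for its number to be stamped. Work with the fingertips or the sides of the fingers only: do not grip, lift or carry the clevis, and leave the tools lying round the nest alone.

Things in the scene. Friction and masses are not known exactly. Their poses are not given: they have to be found in the camera images.
- clevis: Loose block of bare aluminium, 0.45 to 0.7 kg, 40 (x) x 50 (y) x 150 mm (z), standing on its foot. Origin: centre of the foot's underside; z runs up to the fork end; centre of mass near z = 70 mm. The flat -x face looks down the bed and is the one it must lie on; the +x face, with a shallow milled pad, looks at the heel stop and ends on top.
- fork_end (a point): Clevis z = 150 mm, middle of its fork end. The upper 50 mm are two cheeks, 13 mm thick in x, flush with the -x and +x faces, with a 14 mm slot between them open at the top and sides; they are rounded to a 25 mm radius about x and bored 16 mm. After tipping this end overhangs the bed by 30 to 47 mm, once pushed home by about 9 mm.
- foot (a point): Centre of the underside of the clevis' foot (clevis 0, 0, 0). When tipped it is still about 20 to 40 mm short of the heel stop.
- toe (a point): Middle of the lower edge of the clevis' -x face (clevis x = -20, z = 0 mm). It starts at nest z = 47 mm, 1 to 4 mm from the step, and is at 55 mm when the clevis lies on the bed; much higher means the clevis has been lifted.
- nest: Steel stamping nest, bolted to the bench. Origin on the bench top; x points from its open end (on the robot's left) to the heel stop, z up. Base plate 12 mm thick, x -88 to 105, y -52 to 52 mm; bare bench beyond. Two cheeks flank ledge and bed (x -60 to 80 mm): inner faces y = -29 and 29, outer faces -40 and 40, tops z = 67 mm.
- bed_edge (a point): Heel end of the bed, on its centre line, at bed level (nest x = 25, y = 0, z = 55 mm). The bed runs from here to nest x = -70. Behind it, 8 mm lower (z = 47), lies the ledge where the clevis stands, x 25 to 71 mm. This 8 mm step keeps the foot from sliding down the bed; the clevis tips over it, about a line along nest y.
- heel_face (a point): Middle of the heel stop's flat upright face, 20 mm above bed level (nest x = 71, y = 0, z = 75 mm; the stop's top is at z = 82). The centre of the clevis' foot meets this point when the clevis lies home.
- mallet: Bystander: hide mallet lying flat near the far edge of the bench, 290 x 67 x 42 mm. Leave alone.
- tin: Bystander: round tin 67 mm across, 60 mm tall, standing on the bench. Leave alone.
- stamp: Bystander: square steel number stamp, 19 x 19 x 98 mm, lying on the bench. Leave alone.

How it is judged:
By the outcome, as a careful person would: the job done as asked, in the order asked, and still so for the second after the job is handed in, with the robot touching nothing.
It also fails if it takes over 56 s, if anything falls off the work surface, if the arm or the gripper's body presses on something with over 40 N, if the wrist force passes 120 N, or if a joint passes its speed limit or range.

## Working session

There is one attempt and no reset: what is moved stays moved. The work goes in short steps, Python scripts to look and compute and a tool call to move; the robot and the scene stay as the last step left them, time stands still between calls to the robot, and variables do not carry over. Pictures are saved under pics/ and viewed, at most 10 in all, crops included, and the job is handed in when it is done.

Besides the shell and the picture viewer there is one more tool, called as name(argument=value, ...) on one line, values as JSON. send_rows: Moves the arm, as the interface text tells. Its arguments: {"type":"object","properties":{"plan":{"type":"array","items":{"type":"array","items":{"type":"array","items":{"type":"number"}}}},"squeeze":{"type":"number"}},"required":["plan"]}

```bash
mkdir -p pics; python3 - <<'E'
from plant import observe, vision, manip
import cv2,numpy as np
s=observe();print(s['tcp_pos'],s['ee_rot'],s['grip_width'],s['time_s'],manip.tcp_to_grasp)
for n in("scene","top"):
    d=vision.snapshot(n);cv2.imwrite(f'pics/{n}0.png',d['image'][:,:,::-1]);np.savez(f'{n}0.npz',**d);print(n,d['fx'],d['pose'].round(3).tolist())
E
```

```text
[0.20269363 0.51092497 0.21811379] [-1.79935336e+02 -7.02602330e-03  1.58353739e+02] 0.09297374638686613 0.0 0.0188
scene 507.72586581246935 [[0.841, 0.382, -0.382, 0.918], [0.54, -0.572, 0.617, -0.633], [0.018, -0.726, -0.688, 0.842], [0.0, 0.0, 0.0, 1.0]]
top 495.1760390647902 [[-0.008, -0.994, 0.105, 0.429], [-1.0, 0.009, 0.016, 0.008], [-0.017, -0.105, -0.994, 1.013], [0.0, 0.0, 0.0, 1.0]]
```

View pics/scene0.png

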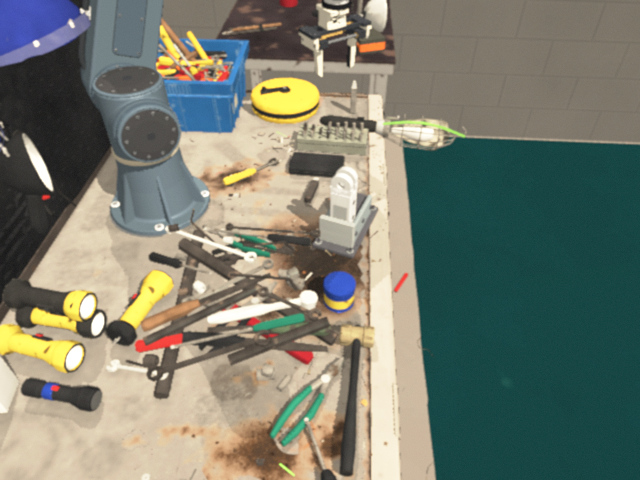

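View pics/top0.png

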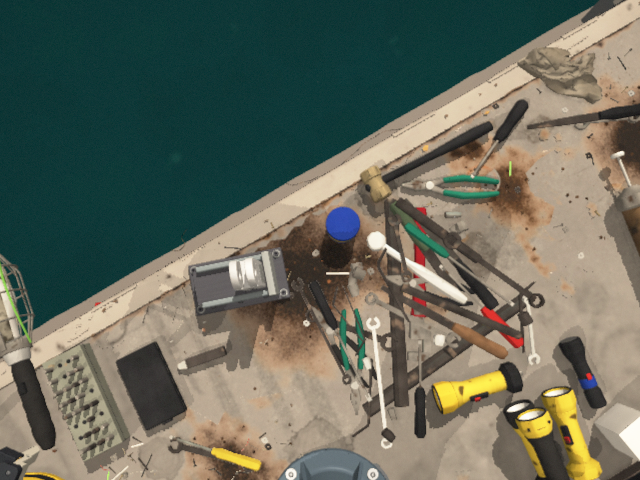

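The scene view shows the clevis standing at about (345,205) in the nest. In the top view the nest spans about (190–290, 250–312), with the clevis at (250,272), its heel to the right and the open end to the left. The tin is at (343,225) and the stamp at (205,357).

```bash
cat >h.py <<'E'
import numpy as np,cv2
def cloud(d):
    v,u=np.mgrid[:480,:640];z=d['depth'];P=np.stack([(u-d['cx'])/d['fx']*z,(v-d['cy'])/d['fy']*z,z],-1)
    T=d['pose'];return P@T[:3,:3].T+T[:3,3]
E
python3 - <<'E'
from h import *
d=np.load('top0.npz');W=cloud(d)
roi=np.zeros((480,640),bool);roi[235:325,175:305]=1
z=W[...,2]
def rect(lo,hi,name):
    m=roi&(z>lo)&(z<hi)&(d['depth']>0)
    n,l,st,_=cv2.connectedComponentsWithStats(m.astype(np.uint8))
    for i in range(1,n):
        if st[i,4]<25: continue
        p=W[l==i];r=cv2.minAreaRect((p[:,:2]*1000).astype(np.float32))
        print(name,st[i],p.mean(0).round(4),[np.round(q,1) for q in r[:2]],round(r[2],1), cv2.boxPoints(r).round().tolist())
rect(.006,.018,'base');rect(.06,.0715,'cheek');rect(.05,.058,'bed');rect(.076,.09,'heel');rect(.15,.21,'clevis');rect(.04,.21,'all')
print(np.histogram(z[roi],bins=np.arange(-.005,.22,.005)))
im=d['image'][230:330,170:310,::-1];cv2.imwrite('pics/c.png',cv2.resize(im,None,fx=5.6,fy=5.6,interpolation=cv2.INTER_CUBIC))
E
```

```text
base [ 188  247  102   69 1348] [0.4476 0.1665 0.0122] [array([451.9, 184. ]), array([104.6, 193.5])] 10.7 [[383.0, 269.0], [418.0, 79.0], [521.0, 99.0], [485.0, 289.0]]
cheek [195 254  67  19 283] [0.4833 0.204  0.0666] [array([484.7, 194.4]), array([ 11.3, 129.3])] 10.8 [[467.0, 257.0], [491.0, 130.0], [502.0, 132.0], [478.0, 259.0]]
cheek [202 289  67  19 383] [0.4171 0.1808 0.0668] [array([417.3, 181. ]), array([ 11.1, 128.1])] 11.0 [[400.0, 243.0], [424.0, 117.0], [435.0, 119.0], [410.0, 245.0]]
bed [ 192  266   54   39 1120] [0.4429 0.2237 0.055 ] [array([447.4, 215.8]), array([64.6, 94.7])] 13.5 [[405.0, 254.0], [427.0, 162.0], [490.0, 177.0], [468.0, 269.0]]
heel [261 251  15  44 336] [0.4647 0.1155 0.082 ] [array([464.8, 115.8]), array([83.4, 14.3])] 11.1 [[423.0, 115.0], [425.0, 101.0], [507.0, 117.0], [504.0, 131.0]]
heel [294 279  10  11  30] [0.441  0.0562 0.0772] [array([440.8,  56.9]), array([11.3, 22.9])] 57.2 [[428.0, 58.0], [447.0, 46.0], [453.0, 55.0], [434.0, 68.0]]
clevis [245 257  14  30 314] [0.4621 0.1319 0.1853] [array([462.2, 137.2]), array([49.4, 20.2])] 10
[... 563 characters left out ...]
]
(array([2591, 3378,  225, 1059,  149,   47,   12,   11,   17,   43,   96,
        559,  676,  130,  556,  107,  128,  288,   22,   11,   11,    8,
         11,   12,   15,    9,   14,   10,   14,   25,  130,   30,   17,
         46,   31,   22,   36,   53,   91,  172,  154,    3,    0,    0]), array([-0.005,  0.   ,  0.005,  0.01 ,  0.015,  0.02 ,  0.025,  0.03 ,
        0.035,  0.04 ,  0.045,  0.05 ,  0.055,  0.06 ,  0.065,  0.07 ,
        0.075,  0.08 ,  0.085,  0.09 ,  0.095,  0.1  ,  0.105,  0.11 ,
        0.115,  0.12 ,  0.125,  0.13 ,  0.135,  0.14 ,  0.145,  0.15 ,
        0.155,  0.16 ,  0.165,  0.17 ,  0.175,  0.18 ,  0.185,  0.19 ,
        0.195,  0.2  ,  0.205,  0.21 ,  0.215]))
```

View pics/c.png

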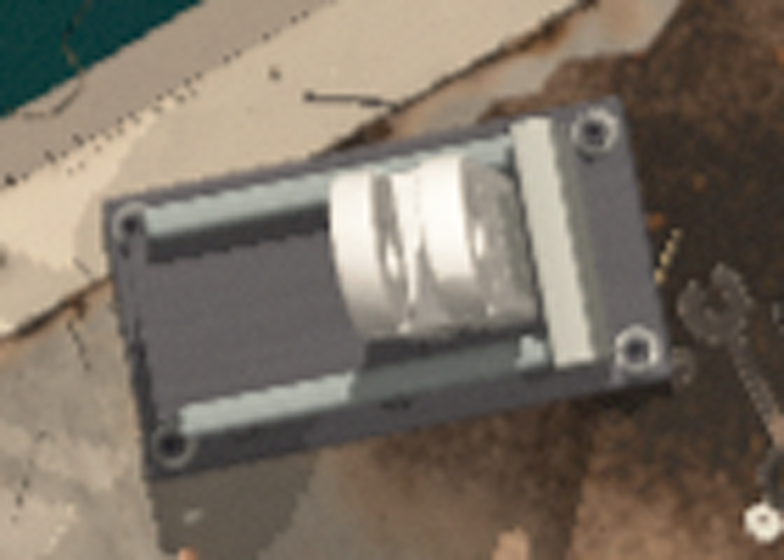

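The crop shows the clevis' two fork cheeks (white, about 330–540 × 155–335 in the crop). The heel stop bar is to their right, around x = 560, and the empty bed to their left. The nest sizes match (heel centre, cheeks 129 × 11 mm). Next I'll fix the clevis in nest axes.

```bash
cat >>h.py <<'E'
a=np.radians(10.8);X=np.array([np.sin(a),-np.cos(a)]);Y=np.array([np.cos(a),np.sin(a)])
O=np.array([.4519,.1840])-.0085*X
def nest(W): q=W[...,:2]-O; return np.stack([q@X,q@Y,W[...,2]],-1)*1000
def world(x,y): return O+(x*X+y*Y)/1000
E
python3 - <<'E'
from h import *
for n in('top','scene'):
    d=np.load(n+'0.npz');N=nest(cloud(d));x,y,z=N[...,0],N[...,1],N[...,2]
    m=(d['depth']>0)&(abs(x-46)<40)&(abs(y)<35)
    print(n,'ztop',np.percentile(z[m],99.5).round(1))
    for lo,hi in((191,200),(183,191),(110,150)):
        k=m&(z>lo)&(z<hi);p=N[k]
        if len(p)>5:print(lo,len(p),np.percentile(p[:,0],[2,25,50,75,98]).round(1),np.percentile(p[:,1],[2,50,98]).round(1))
    k=(d['depth']>0)&(abs(x-78)<3)&(abs(y)<30)&(z>78)&(z<86);print('heel',N[k].mean(0).round(1),np.percentile(N[k][:,2],[5,95]))
    k=(d['depth']>0)&(x>-130)&(x<60)&(y<-55)&(y>-170)&(z>8);print('near side',k.sum(),z[k].max(),N[k].mean(0),N[k].min(0),N[k].max(0))
    k=(d['depth']>0)&(x>-190)&(x<-90)&(abs(y)<150)&(z>8);print('open side',k.sum(),N[k].min(0) if k.any() else 0,N[k].max(0) if k.any() else 0)
print(world(46,0))
E
```

```text
top ztop 199.3
191 308 [27.1 32.8 39.2 59.8 65.9] [-14.2   1.2  17.8]
183 133 [27.5 35.5 39.3 61.6 66.2] [-20.4  -5.5  23.8]
110 229 [38.6 42.  45.5 65.9 66.7] [-23.3  -1.7  25.5]
heel [78.1  0.1 82.2] [79.82079272 84.51368251]
near side 433 23.92644977718261 [ -84.58510614 -135.45506273   18.87160974] [-129.80350952 -149.21858026    8.3994401 ] [ -41.67410969 -120.90703242   23.92644978]
open side 670 [-189.9994884  -149.94906584    8.06071679] [-90.4431535    4.77928843  29.26192362]
scene ztop 197.7
191 143 [27.7 36.5 54.8 64.  68.2] [-15.2  -0.1  15.1]
183 132 [29.9 38.1 53.7 65.5 68.3] [-20.8   4.3  21.2]
110 359 [35.3 63.3 65.3 66.8 68.7] [-24.3   5.8  24.6]
heel [78.   1.8 82.3] [80.49831246 84.52558453]
near side 182 23.521954043538518 [ -78.68979861 -136.38638754   17.89262661] [-128.27977419 -153.09547872    8.11436927] [ -38.80418282 -122.68971134   23.52195404]
open side 227 [-189.88432047 -149.86779781    8.51201538] [-90.10719828  45.35676681  28.97100211]
[0.4589268  0.14716423]
```

send_rows(plan=[[[0.42, 0, 0, -0.7, -8.1], [0.42, 0, 0, -0.7, -8.1], [0.42, 0, 0, -0.7, -8.1], [0.42, 0, 0, -0.7, -8.1], [0.42, -1.1, -2.4, 0, 0], [0.42, -1.1, -2.4, 0, 0], [0.42, -1.1, -2.4, 0, 0], [0.42, -1.1, -2.4, 0, 0], [0.42, -1.1, -2.4, 0, 0], [0.42, -1.1, -2.4, 0, 0], [0.42, -1.1, -2.4, 0, 0], [0.42, -1.1, -2.4, 0, 0], [0.42, -1.1, -2.4, 0, 0], [0.42, -1.1, -2.4, 0, 0], [0.42, -1.1, -2.4, 0, 0], [0.42, -1.1, -2.4, 0, 0], [0.42, 0, 0, 0, 0], [0.42, 0, 0, 0, 0]]], squeeze=5)

```text
time_s: 1.9
tcp_pos: [0.3861, 0.2528, 0.2464]
ee_rot: [180.0, -0.0, -169.3]
force: [0.2, 0.0, 0.1]
grip_width: 0.054
finger_force: 0.0
```

```bash
cat >>h.py <<'E'
def st():
    from plant import observe
    s=observe();f=np.array(s['force']);n=nest(np.array(s['tcp_pos']));yaw=s['ee_rot'][2]
    print('t',round(s['time_s'],2),'tcp nest',n.round(1),'yaw',round(yaw,2),'w',round(s['grip_width']*1000,1),'Fn',(f[:2]@X).round(1),(f[:2]@Y).round(1),f[2].round(1),'ff',s['finger_force'],'q',np.round(s['joint_pos'],0))
E
python3 -c "
from h import *;st()"
```

```text
t 1.9 tcp nest [-71.4 -51.7 246.4] yaw -169.32 w 54.0 Fn -0.0 0.2 0.1 ff 0.0 q [ 27.   9. 105.   0.  66. -73.]
```

send_rows(plan=[[[0.42, -0.87, -1.97, 0, 0], [0.42, -0.87, -1.97, 0, 0], [0.42, -0.87, -1.97, 0, 0], [0.42, -0.87, -1.97, 0, 0], [0.42, -0.87, -1.97, 0, 0], [0.42, -0.87, -1.97, 0, 0], [0.42, 0, 0, 0, 0], [0.42, 0, 0, 0, 0], [0.42, 0, 0, 1.0, 0], [0.42, 0, 0, 1.0, 0], [0.42, 0, 0, 1.0, 0], [0.42, 0, 0, 0.5, 0], [0.42, 0, 0, 0, 0]]])

```text
time_s: 3.2
tcp_pos: [0.4591, 0.1466, 0.2107]
ee_rot: [-180.0, -0.1, -169.2]
force: [0.7, 0.2, -0.6]
grip_width: 0.054
finger_force: 0.0
```

```bash
python3 -c "
from h import *;st()
from plant import vision
d=vision.snapshot('wrist');cv2.imwrite('pics/w1.png',d['image'][:,:,::-1])"
```

```text
t 3.2 tcp nest [4.660e+01 1.000e-01 2.107e+02] yaw -169.24 w 54.0 Fn -0.1 0.7 -0.6 ff 0.0 q [ 12.  14. 105.  -0.  62. -89.]
```

View pics/w1.png

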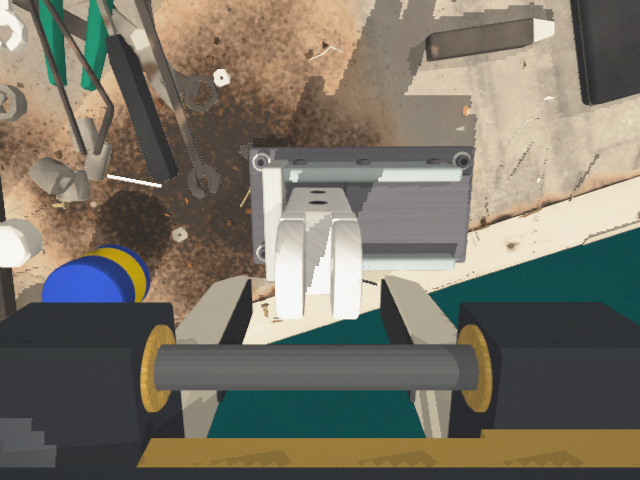

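The wrist view shows the fork (columns 275–362) centred between the two fingers, whose inner faces are at about 250 and 383. I'll lower the fingers and then push over to just short of balance.

send_rows(plan=[[[0.42, 0, 0, 0.8, 0], [0.42, 0, 0, 0.8, 0], [0.42, 0, 0, 0.8, 0], [0.42, 0, 0, 0.8, 0], [0.42, 0, 0, 0.2, 0], [0.42, 0, 0.3, 0, 0], [0.42, 0, 0.3, 0, 0], [0.42, 0, 0.3, 0, 0], [0.42, 0, 0.2, 0, 0], [0.42, 0, 0.2, 0, 0], [0.42, 0, 0.2, 0, 0], [0.42, 0, 0, 0, 0]]])

```text
time_s: 4.45
tcp_pos: [0.4568, 0.1615, 0.1777]
ee_rot: [180.0, 0.0, -169.2]
force: [-1.4, -1.1, 1.2]
grip_width: 0.0542
finger_force: 0.5
```

```bash
python3 -c "
from h import *;st()"
```

```text
t 4.45 tcp nest [ 31.6   0.6 177.7] yaw -169.23 w 54.2 Fn 0.8 -1.5 1.2 ff 0.46153036051236995 q [ 14.  16. 107.   0.  57. -87.]
```

send_rows(plan=[[[0.42, 0, 0.2, 0, 0], [0.42, 0, 0.2, 0.05, 0], [0.42, 0, 0.2, 0.05, 0], [0.42, 0, 0.2, 0.05, 0], [0.42, 0, 0.2, 0.05, 0], [0.42, 0, 0.2, 0.05, 0], [0.42, 0, 0.2, 0.05, 0], [0.42, 0, 0.2, 0.05, 0], [0.42, 0, 0.2, 0.05, 0], [0.42, 0, 0.2, 0.05, 0], [0.42, 0, 0.2, 0.05, 0], [0.42, 0, 0, 0, 0]]])

```text
time_s: 5.65
tcp_pos: [0.4531, 0.1832, 0.1731]
ee_rot: [-180.0, 0.1, -169.2]
force: [0.1, -1.0, 6.1]
grip_width: 0.0538
finger_force: 3.1
```

```bash
cat >>h.py <<'E'
def look(n=None):
    "side-on section: tilt of clevis from the scene depth (points above nest, inside cheeks)"
    from plant import vision
    d=vision.snapshot('scene')
    if n: 
        cv2.imwrite(f'pics/{n}.png',cv2.resize(d['image'][150:270,260:420,::-1],None,fx=5,fy=5,interpolation=cv2.INTER_CUBIC))
    return d,nest(cloud(d))
E
python3 -c "
from h import *;st();look('s1')"
```

```text
t 5.65 tcp nest [  9.5   1.  173.1] yaw -169.23 w 53.8 Fn 1.0 -0.1 6.1 ff 3.093143722935565 q [ 17.  17. 106.  -0.  57. -84.]
```

View pics/s1.png

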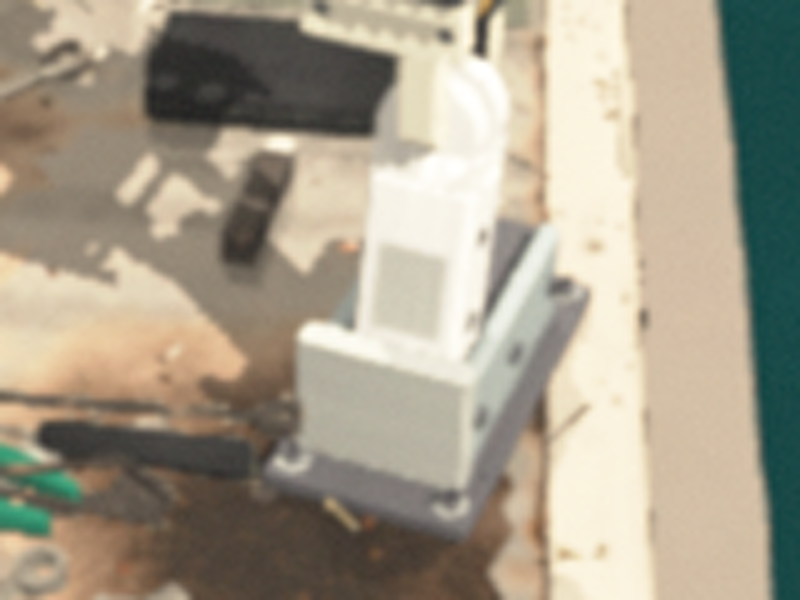

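The clevis leans about 14° towards the bed, with the far finger on its upper part at about (420,100) in the crop. Both pads seem lightly loaded, so I'll widen a little while holding the pushing finger in place.

send_rows(plan=[[[0.36, 0, 0.15, -0.1, 0], [0.36, 0, 0.15, -0.1, 0], [0.36, 0, 0, 0, 0]]])

```text
time_s: 6.0
tcp_pos: [0.4519, 0.186, 0.1745]
ee_rot: [180.0, -0.0, -169.2]
force: [0.7, 0.4, -0.7]
grip_width: 0.0595
finger_force: 0.7
```

```bash
python3 - <<'E'
from h import *;st()
d,N=look();x,y,z=N[...,0],N[...,1],N[...,2]
m=(d['depth']>0)&(abs(y)<12)&(z>84)&(z<150)&(x>0)&(x<75)
p=N[m];k=np.polyfit(p[:,2],p[:,0],1);r=p[:,0]-np.polyval(k,p[:,2]);q=p[abs(r)<4];k=np.polyfit(q[:,2],q[:,0],1)
print(len(p),len(q),'tilt',np.degrees(np.arctan(-k[0])),'x at z=90',np.polyval(k,90))
E
```

```text
t 6.0 tcp nest [  6.5   0.4 174.5] yaw -169.24 w 59.5 Fn -0.3 0.7 -0.7 ff 0.6536117559062404 q [ 17.  17. 106.   0.  57. -84.]
267 254 tilt 13.604576943664005 x at z=90 58.228307736480055
```

send_rows(plan=[[[0.41, 0, -0.1, 0, 0], [0.41, 0, 0, 0, 0], [0.41, 0, 0.15, 0, 0], [0.41, 0, 0.15, 0, 0], [0.41, 0, 0.15, 0, 0], [0.41, 0, 0.15, 0, 0], [0.41, 0, 0.15, 0, 0], [0.41, 0, 0, 0, 0]]])

```text
time_s: 6.85
tcp_pos: [0.4509, 0.1924, 0.1747]
ee_rot: [180.0, 0.0, -169.2]
force: [0.3, -0.3, 1.6]
grip_width: 0.0547
finger_force: 0.9
```

```bash
cat >>h.py <<'E'
def tilt():
    d,N=look();x,y,z=N[...,0],N[...,1],N[...,2]
    m=(d['depth']>0)&(abs(y)<12)&(z>84)&(z<150)&(x>-60)&(x<70)
    p=N[m]
    for i in range(4):
        k=np.polyfit(p[:,2],p[:,0],1);r=abs(p[:,0]-np.polyval(k,p[:,2]));p=p[r<max(4,np.median(r)*3)]
    print(len(p),'tilt',np.degrees(np.arctan(-k[0])).round(1),'x at z=90',np.polyval(k,90).round(1))
E
python3 -c "
from h import *;st();tilt()"
```

```text
t 6.85 tcp nest [1.000e-01 6.000e-01 1.747e+02] yaw -169.24 w 54.7 Fn 0.4 0.2 1.6 ff 0.9053184354559083 q [ 18.  17. 106.   0.  57. -83.]
266 tilt 17.8 x at z=90 56.3
```

send_rows(plan=[[[0.41, 0, 0.15, 0, 0], [0.41, 0, 0.15, 0, 0], [0.41, 0, 0.15, 0, 0], [0.41, 0, 0.15, 0, 0], [0.41, 0, 0, 0, 0], [0.41, 0, 0, 0, 0]]])

```text
time_s: 7.5
tcp_pos: [0.4498, 0.1981, 0.1746]
ee_rot: [180.0, -0.0, -169.2]
force: [0.3, -0.1, 1.0]
grip_width: 0.0549
finger_force: 0.9
```

```bash
python3 -c "
from h import *;st();tilt()"
```

```text
t 7.5 tcp nest [ -5.8   0.6 174.6] yaw -169.24 w 54.9 Fn 0.1 0.2 1.0 ff 0.8670986400829861 q [ 18.  17. 106.   0.  57. -82.]
283 tilt 21.5 x at z=90 55.5
```

send_rows(plan=[[[0.41, 0, 0.15, 0, 0], [0.41, 0, 0.15, 0, 0], [0.41, 0, 0.15, 0, 0], [0.41, 0, 0.1, 0, 0], [0.41, 0, 0, 0, 0], [0.41, 0, 0, 0, 0]]])

```text
time_s: 8.15
tcp_pos: [0.4487, 0.2035, 0.1746]
ee_rot: [-180.0, -0.0, -169.2]
force: [0.2, 0.2, 0.1]
grip_width: 0.0549
finger_force: 0.4
```

```bash
python3 -c "
from h import *;st();tilt()"
```

```text
t 8.15 tcp nest [-11.2   0.6 174.6] yaw -169.24 w 54.9 Fn -0.1 0.3 0.1 ff 0.43065188463970117 q [ 19.  17. 106.   0.  57. -82.]
288 tilt 22.7 x at z=90 53.8
```

send_rows(plan=[[[0.41, 0, 0.15, 0, 0], [0.41, 0, 0.15, 0, 0], [0.41, 0, 0.15, 0, 0], [0.41, 0, 0.1, 0, 0], [0.41, 0, 0, 0, 0], [0.41, 0, 0, 0, 0]]])

```text
time_s: 8.8
tcp_pos: [0.4477, 0.209, 0.1746]
ee_rot: [180.0, -0.0, -169.2]
force: [-0.1, 0.3, 0.4]
grip_width: 0.0546
finger_force: 0.3
```

```bash
python3 -c "
from h import *;st();tilt()"
```

```text
t 8.8 tcp nest [-16.8   0.6 174.6] yaw -169.24 w 54.6 Fn -0.3 -0.0 0.4 ff 0.3293515627160559 q [ 20.  17. 105.   0.  57. -81.]
308 tilt 29.3 x at z=90 51.3
```

It is past balance and resting on the leading finger with only about 3 mm of overlap. I'll open and lower for a deeper hold, keeping that finger in place.

send_rows(plan=[[[0.34, 0, -0.25, 0.2, 0], [0.28, 0, -0.25, 0.3, 0], [0.22, 0, -0.25, 0.4, 0], [0.16, 0, -0.25, 0.4, 0], [0.16, 0, -0.1, 0.4, 0], [0.16, 0, 0, 0, 0]]])

```text
time_s: 9.45
tcp_pos: [0.4495, 0.1978, 0.1569]
ee_rot: [-180.0, -0.1, -169.3]
force: [-0.6, 1.2, 0.3]
grip_width: 0.0782
finger_force: 0.2
```

```bash
python3 -c "
from h import *;st();tilt()"
```

```text
t 9.45 tcp nest [ -5.5   0.2 156.9] yaw -169.26 w 78.2 Fn -1.3 -0.4 0.3 ff 0.23999189311211921 q [ 18.  19. 107.  -0.  55. -82.]
305 tilt 29.7 x at z=90 51.2
```

send_rows(plan=[[[0.0, 0, 0, 0.1, 0], [0.0, 0, 0, 0.15, 0], [0.0, 0, 0.2, 0.15, 0], [0.0, 0, 0.2, 0.2, 0], [0.0, 0, 0.25, 0.2, 0], [0.0, 0, 0.25, 0.2, 0], [0.0, 0, 0.25, 0.2, 0], [0.0, 0, 0.25, 0.2, 0], [0.0, 0, 0.25, 0.2, 0], [0.0, 0, 0.25, 0.2, 0], [0.0, 0, 0.25, 0.2, 0], [0.0, 0, 0.2, 0.2, 0], [0.0, 0, 0, 0, 0]]])

```text
time_s: 10.8
tcp_pos: [0.4453, 0.2214, 0.1354]
ee_rot: [180.0, -0.0, -169.2]
force: [-0.4, 2.1, -1.3]
grip_width: 0.0929
finger_force: 0.7
```

```bash
python3 - <<'E'
from h import *;st();tilt()
look('s2')
E
```

```text
t 10.8 tcp nest [-29.5   0.5 135.4] yaw -169.23 w 92.9 Fn -2.1 -0.0 -1.3 ff 0.6724403953376168 q [ 21.  21. 107.   0.  52. -80.]
323 tilt 47.1 x at z=90 46.4
```

View pics/s2.png

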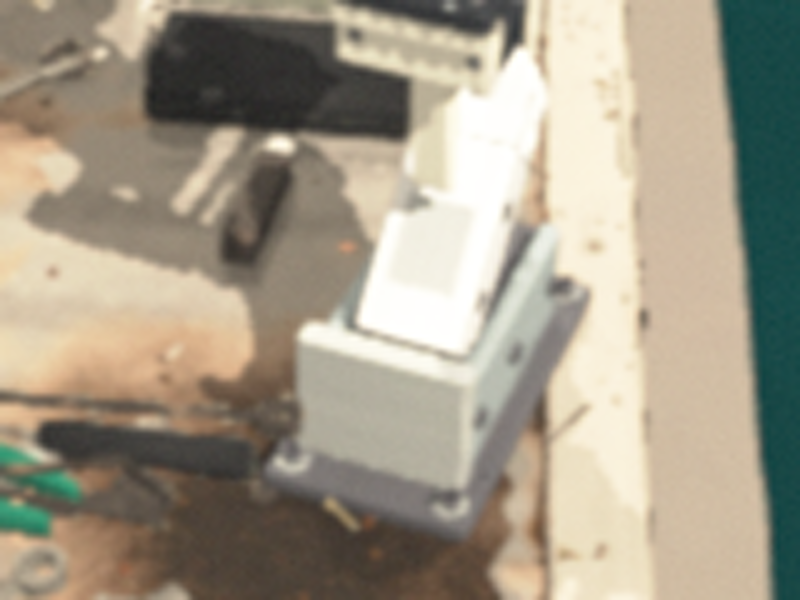

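The clevis leans about 45°, resting on the far finger, with its end at about (530,60) in the crop. I'll now swing the gripper a quarter turn about that supporting finger so the other finger clears the clevis.

send_rows(plan=[[[0, 0.71, 0.14, 0, 7.5], [0, 0.72, 0.12, 0, 7.5], [0, 0.73, 0.1, 0, 7.5], [0, 0.73, 0.09, 0, 7.5], [0, 0.72, 0.07, 0, 7.5], [0, 0.71, 0.05, 0, 7.5], [0, 0.7, 0.04, 0, 7.5], [0, 0.69, 0.03, 0, 7.5], [0, 0.67, 0.02, 0, 7.5], [0, 0.65, 0.02, 0, 7.5], [0, 0.63, 0.02, 0, 7.5], [0, 0.61, 0.03, 0, 7.5], [0, 0, 0, 0, 0]]])

```text
time_s: 12.2
tcp_pos: [0.3821, 0.2648, 0.1361]
ee_rot: [179.9, -0.0, 100.6]
force: [-1.0, 3.2, 0.5]
grip_width: 0.0934
finger_force: 1.6
```

```bash
python3 - <<'E'
from h import *;st();tilt()
from plant import vision
d=vision.snapshot('top');cv2.imwrite('pics/t2.png',cv2.resize(d['image'][200:350,130:330,::-1],None,fx=4,fy=4,interpolation=cv2.INTER_CUBIC))
E
```

```text
t 12.2 tcp nest [-84.  -53.4 136.1] yaw 100.63 w 93.4 Fn -3.3 -0.4 0.5 ff 1.6117450973160885 q [ 29.  18. 111.   0.  51.  18.]
382 tilt 47.2 x at z=90 46.7
```

View pics/t2.png

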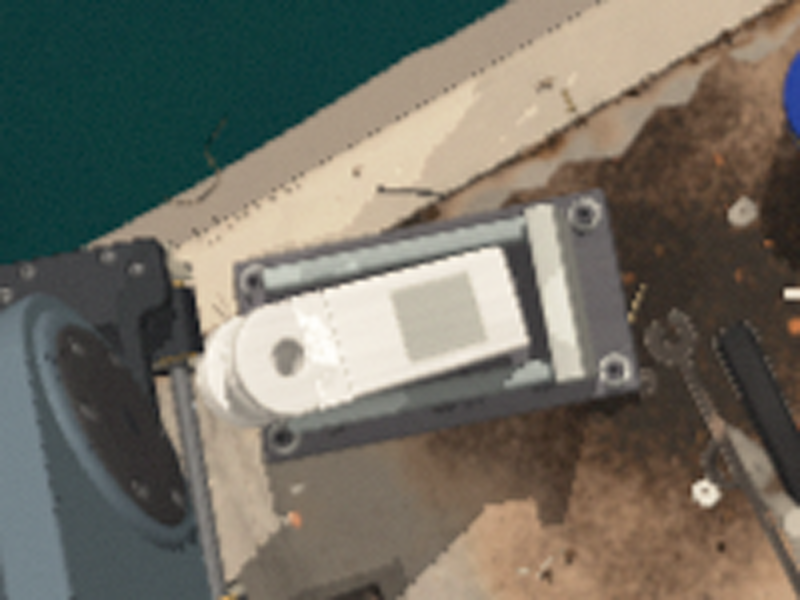

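From above, the clevis lies along the bed direction, leaning, with its bore at about (288,355). The gripper sits beyond its end at left, and the clevis stays supported. Now I'll lower straight down in small, force-checked steps.

send_rows(plan=[[[0, 0, 0, 0.15, 0], [0, 0, 0, 0.15, 0], [0, 0, 0, 0.15, 0], [0, 0, 0, 0.15, 0], [0, 0, 0, 0.15, 0], [0, 0, 0, 0.15, 0], [0, 0, 0, 0.1, 0], [0, 0, 0, 0, 0]]])

```text
time_s: 13.1
tcp_pos: [0.3816, 0.264, 0.1254]
ee_rot: [-180.0, -0.0, 100.8]
force: [-1.7, 4.8, 1.8]
grip_width: 0.0927
finger_force: 2.4
```

```bash
cat >>h.py <<'E'
def top(n=None):
    "clevis +x face from the top depth: plane fit along nest x"
    from plant import vision
    d=vision.snapshot('top');N=nest(cloud(d));x,y,z=N[...,0],N[...,1],N[...,2]
    if n: cv2.imwrite(f'pics/{n}.png',cv2.resize(d['image'][200:350,130:330,::-1],None,fx=4,fy=4,interpolation=cv2.INTER_CUBIC))
    m=(d['depth']>0)&(abs(y)<14)&(z>86)&(x>-75)&(x<66);p=N[m]
    for i in range(5):
        k=np.polyfit(p[:,0],p[:,2],1);r=abs(p[:,2]-np.polyval(k,p[:,0]));p=p[r<max(3,2*np.median(r))]
    al=np.arctan(-k[0]);s,c=np.sin(al),np.cos(al)
    foot=p[:,0].max();zt=np.polyval(k,foot)
    toe=np.array([foot-40*s,zt-40*c]);E=toe+150*np.array([-c,s])
    print(len(p),'alpha',np.degrees(al).round(1),'foot top corner',foot.round(1),zt.round(1),'toe',toe.round(1),'E',E.round(1))
E
python3 -c "
from h import *;st();top()"
```

```text
t 13.1 tcp nest [-83.3 -54.  125.4] yaw 100.81 w 92.7 Fn -5.0 -0.8 1.8 ff 2.3703629337251186 q [ 29.  19. 112.   0.  49.  18.]
1073 alpha 54.6 foot top corner 60.3 60.7 toe [27.6 37.5] E [-59.2 159.9]
```

```bash
sed -i 's/(z>86)&(x>-75)&(x<66);p=N\[m\]/(z>78)\&(z<150+0*x)\&(x>-75+25*(z>110))\&(x<69)\&(z<60+1.6*(66-x)+12);p=N[m]/' h.py
python3 -c "
from h import *;top();tilt()"
```

```text
638 alpha 36.6 foot top corner 56.2 88.2 toe [32.3 56.1] E [-88.  145.6]
421 tilt 52.1 x at z=90 52.3
```

send_rows(plan=[[[0, 0, 0, 0.15, 0], [0, 0, 0, 0.15, 0], [0, 0.05, 0, 0.15, 0], [0, 0.05, 0, 0.15, 0], [0, 0.05, 0, 0.15, 0], [0, 0.05, 0, 0.15, 0], [0, 0, 0, 0, 0]]])

```text
time_s: 13.95
tcp_pos: [0.3813, 0.2662, 0.1164]
ee_rot: [-180.0, -0.0, 100.8]
force: [-2.2, 7.0, 1.7]
grip_width: 0.0926
finger_force: 3.1
```

```bash
sed -i "s/'x at z=90',np.polyval(k,90).round(1))/'x90',np.polyval(k,90).round(1));al=np.pi\/2-np.arctan(-k[0]);tx=np.polyval(k,47+40*np.cos(al))-40*np.sin(al);print('alpha',np.degrees(al).round(1),'toe x if on ledge',tx.round(1),'E',(tx-150*np.cos(al)).round(1),(47+150*np.sin(al)).round(1))/" h.py
python3 -c "
from h import *;st();tilt()"
```

```text
t 13.95 tcp nest [-85.5 -53.9 116.4] yaw 100.81 w 92.6 Fn -7.3 -0.8 1.7 ff 3.0990221741376445 q [ 29.  20. 112.   0.  48.  18.]
469 tilt 56.6 x90 54.5
alpha 33.4 toe x if on ledge 47.0 E -78.2 129.6
```

send_rows(plan=[[[0, 0.03, 0, 0.15, 0], [0, 0.03, 0, 0.15, 0], [0, 0.03, 0, 0.15, 0], [0, 0.03, 0, 0.15, 0], [0, 0.03, 0, 0.15, 0], [0, 0.03, 0, 0.15, 0], [0, 0, 0, 0, 0]]])

```text
time_s: 14.7
tcp_pos: [0.3814, 0.2686, 0.1077]
ee_rot: [179.9, -0.1, 100.8]
force: [-1.4, 10.8, 3.1]
grip_width: 0.0934
finger_force: 4.9
```

```bash
python3 -c "
from h import *;st();tilt()"
```

```text
t 14.7 tcp nest [-87.8 -53.4 107.7] yaw 100.82 w 93.4 Fn -10.9 0.7 3.1 ff 4.944978829007596 q [ 29.  21. 112.   0.  47.  19.]
483 tilt 60.5 x90 55.0
alpha 29.5 toe x if on ledge 49.8 E -80.8 120.9
```

send_rows(plan=[[[0, 0.04, 0, 0.15, 0], [0, 0.04, 0, 0.15, 0], [0, 0.04, 0, 0.15, 0], [0, 0.03, 0, 0.15, 0], [0, 0.03, 0, 0.15, 0], [0, 0.03, 0, 0.15, 0], [0, 0, 0, 0.15, 0], [0, 0, 0, 0, 0]]])

```text
time_s: 15.55
tcp_pos: [0.3809, 0.2707, 0.0971]
ee_rot: [179.9, -0.1, 100.8]
force: [-1.6, 11.6, 1.6]
grip_width: 0.093
finger_force: 5.3
```

```bash
python3 -c "
from h import *;st();tilt()"
```

```text
t 15.55 tcp nest [-90.  -53.5  97.1] yaw 100.82 w 93.0 Fn -11.7 0.6 1.6 ff 5.291094328276813 q [ 30.  22. 113.   0.  45.  19.]
469 tilt 64.9 x90 55.3
alpha 25.1 toe x if on ledge 52.8 E -83.0 110.7
```

send_rows(plan=[[[0, 0.02, 0, 0.15, 0], [0, 0.02, 0, 0.15, 0], [0, 0.02, 0, 0.15, 0], [0, 0.02, 0, 0.15, 0], [0, 0.02, 0, 0.15, 0], [0, 0.02, 0, 0.15, 0], [0, 0, 0, 0.15, 0], [0, 0, 0, 0.1, 0], [0, 0, 0, 0, 0]]])

```text
time_s: 16.5
tcp_pos: [0.3806, 0.2719, 0.0856]
ee_rot: [179.9, -0.1, 100.8]
force: [-1.4, 12.2, 0.1]
grip_width: 0.0932
finger_force: 5.8
```

```bash
python3 -c "
from h import *;st();tilt()"
```

```text
t 16.5 tcp nest [-91.2 -53.5  85.6] yaw 100.83 w 93.2 Fn -12.3 0.9 0.1 ff 5.839488265919499 q [ 30.  23. 113.   0.  44.  19.]
473 tilt 69.9 x90 55.9
alpha 20.1 toe x if on ledge 57.0 E -83.8 98.5
```

send_rows(plan=[[[0, 0, 0, 0.15, 0], [0, 0, 0, 0.15, 0], [0, 0, 0, 0.15, 0], [0, 0, 0, 0.15, 0], [0, 0, 0, 0.15, 0], [0, 0, 0, 0.15, 0], [0, 0, 0, 0.15, 0], [0, 0, 0, 0, 0]]])

```text
time_s: 17.35
tcp_pos: [0.3815, 0.2724, 0.0754]
ee_rot: [179.8, -0.1, 100.8]
force: [0.5, 15.0, 0.6]
grip_width: 0.093
finger_force: 7.3
```

```bash
python3 -c "
from h import *;st();tilt()"
```

```text
t 17.35 tcp nest [-91.6 -52.6  75.4] yaw 100.84 w 93.0 Fn -14.6 3.3 0.6 ff 7.274015211733058 q [ 30.  24. 113.   0.  42.  19.]
431 tilt 73.7 x90 55.1
alpha 16.3 toe x if on ledge 59.6 E -84.3 89.0
```

send_rows(plan=[[[0, 0, 0, 0.15, 0], [0, 0, 0, 0.15, 0], [0, 0, 0, 0.15, 0], [0, 0, 0, 0.15, 0], [0, 0, 0, 0.15, 0], [0, 0, 0, 0.15, 0], [0, 0, 0, 0, 0]]])

```text
time_s: 18.1
tcp_pos: [0.3824, 0.2727, 0.0668]
ee_rot: [179.7, -0.1, 100.8]
force: [3.5, 14.3, 1.3]
grip_width: 0.0933
finger_force: 7.1
```

```bash
python3 -c "
from h import *;st();tilt()"
```

```text
t 18.1 tcp nest [-91.6 -51.7  66.8] yaw 100.85 w 93.3 Fn -13.4 6.1 1.3 ff 7.0619728628662415 q [ 30.  25. 114.   0.  41.  19.]
397 tilt 77.4 x90 57.3
alpha 12.6 toe x if on ledge 66.3 E -80.1 79.6
```

```bash
python3 -c "
from h import *;top('t3')"
```

```text
735 alpha 11.0 foot top corner 54.3 92.0 toe [46.7 52.7] E [-100.6   81.3]
```

View pics/t3.png

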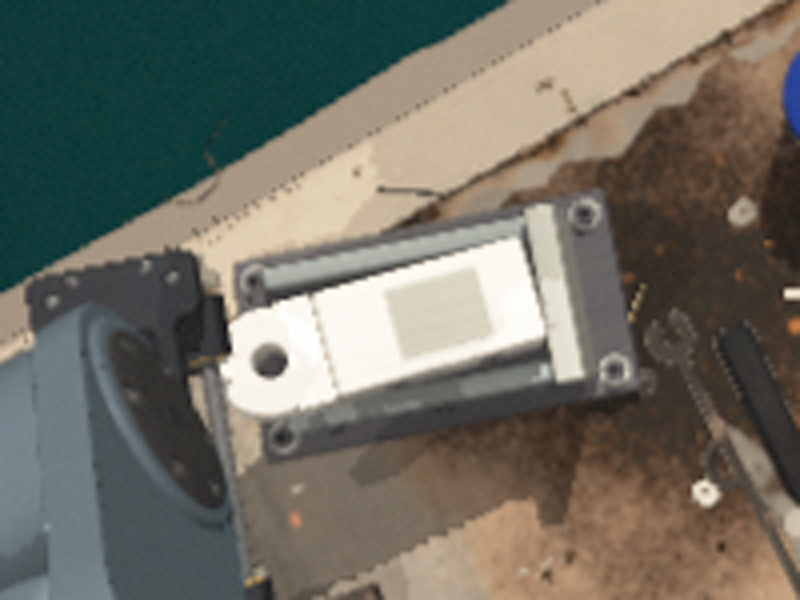

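The clevis is nearly down, with its bore at about (268,362), the foot edge about 3 px from the heel stop, and a slight sideways yaw. I'll measure how far its end is off the finger's centreline.

```bash
python3 - <<'E'
from h import *
from plant import vision
d=vision.snapshot('top');N=nest(cloud(d));x,y,z=N[...,0],N[...,1],N[...,2]
v=cv2.cvtColor(d['image'],cv2.COLOR_RGB2HSV)
m=(d['depth']>0)&(abs(y)<35)&(z>84)&(z<135)&(x<70)&(x>-78)&(v[...,2]>150)
for lo,hi in((-60,-50),(-50,-40),(-10,10),(20,40),(45,55)):
    k=m&(x>lo)&(x<hi);print(lo,k.sum(),np.percentile(y[k],[2,98]).round(1),np.median(z[k]).round(1))
for a in(-18,-9,0,9,18):
    k=m&(abs(y-a)<4)&(z<92+.25*(70-x)*0+6);print(a,x[k].max().round(1) if k.any() else 0)
E
```

```text
-60 130 [-31.9  16. ] 114.3
-50 133 [-31.2  16.8] 112.3
-10 304 [-26.3  21.2] 102.8
20 298 [-24.   24.2] 96.3
45 148 [-21.7  26.1] 91.6
-18 69.6
-9 69.8
0 69.9
9 68.9
18 67.9
```

The fork end is about 10 mm off centre towards the robot and must be straightened before landing. The side force shows it wants to swing back, so I'll ease the finger towards +y with it.

send_rows(plan=[[[0, 0, 0.12, 0, 0], [0, 0, 0.12, 0, 0], [0, 0, 0.12, 0, 0], [0, 0, 0.12, 0, 0], [0, 0, 0.12, 0, 0], [0, 0, 0, 0, 0]]])

```text
time_s: 18.85
tcp_pos: [0.3865, 0.2728, 0.0659]
ee_rot: [180.0, -0.1, 100.8]
force: [-2.0, 13.1, -3.2]
grip_width: 0.0928
finger_force: 5.4
```

```bash
cat >>h.py <<'E'
def yawc():
    from plant import vision
    d=vision.snapshot('top');N=nest(cloud(d));x,y,z=N[...,0],N[...,1],N[...,2]
    v=cv2.cvtColor(d['image'],cv2.COLOR_RGB2HSV)
    m=(d['depth']>0)&(abs(y)<38)&(z>84)&(z<135)&(v[...,2]>150)
    for lo,hi in((-50,-40),(-10,10),(20,40),(45,55)):
        k=m&(x>lo)&(x<hi);print(lo,np.percentile(y[k],[2,98]).round(1),np.median(z[k]).round(1),end='; ')
    print('footx',[np.percentile(x[m&(abs(y-a)<4)&(x<72)],99.5).round(1) for a in(-18,0,18)])
E
python3 -c "
from h import *;st();tilt();yawc()"
```

```text
t 18.85 tcp nest [-91.  -47.6  65.9] yaw 100.82 w 92.8 Fn -13.2 0.5 -3.2 ff 5.447254348619026 q [ 30.  26. 113.   0.  42.  19.]
408 tilt 77.8 x90 57.3
alpha 12.2 toe x if on ledge 66.9 E -79.7 78.6
-50 [-28.4  19.6] 111.5; -10 [-25.1  22.9] 102.1; 20 [-23.1  25.1] 96.2; 45 [-21.3  26.4] 91.8; footx [np.float64(70.1), np.float64(70.0), np.float64(68.7)]
```

send_rows(plan=[[[0, 0, 0.12, 0, 0], [0, 0, 0.12, 0, 0], [0, 0, 0.12, 0, 0], [0, 0, 0.12, 0, 0], [0, 0, 0.12, 0, 0], [0, 0, 0.12, 0, 0], [0, 0, 0, 0, 0]]])

```text
time_s: 19.65
tcp_pos: [0.3932, 0.2735, 0.0657]
ee_rot: [-180.0, -0.0, 100.8]
force: [-0.7, 6.5, -2.5]
grip_width: 0.0928
finger_force: 3.0
```

```bash
python3 -c "
from h import *;st();tilt();yawc()"
```

```text
t 19.65 tcp nest [-90.4 -40.8  65.7] yaw 100.81 w 92.8 Fn -6.5 0.5 -2.5 ff 2.990413462689503 q [ 29.  26. 112.   0.  42.  18.]
405 tilt 77.7 x90 57.8
alpha 12.3 toe x if on ledge 67.3 E -79.3 78.9
-50 [-23.8  24.8] 110.9; -10 [-21.7  26. ] 101.8; 20 [-21.5  27.2] 96.0; 45 [-20.4  27.7] 91.8; footx [np.float64(70.1), np.float64(70.2), np.float64(69.8)]
```

send_rows(plan=[[[0, -0.05, 0, 0, 0], [0, -0.05, 0, 0.1, 0], [0, 0, 0, 0.15, 0], [0, 0, 0, 0.15, 0], [0, 0, 0, 0.15, 0], [0, 0, 0, 0.15, 0], [0, 0, 0, 0.1, 0], [0, 0, 0, 0, 0]]])

```text
time_s: 20.55
tcp_pos: [0.3936, 0.2728, 0.0578]
ee_rot: [180.0, -0.0, 100.8]
force: [-0.4, 7.9, -1.3]
grip_width: 0.093
finger_force: 3.7
```

```bash
python3 -c "
from h import *;st();tilt();yawc()"
```

```text
t 20.55 tcp nest [-89.6 -40.6  57.8] yaw 100.82 w 93.0 Fn -7.9 1.1 -1.3 ff 3.6661062951316126 q [ 29.  27. 112.   0.  41.  18.]
381 tilt 81.3 x90 61.4
alpha 8.7 toe x if on ledge 78.0 E -70.3 69.7
-50 [-24.7  22.9] 105.0; -10 [-23.   24.8] 98.8; 20 [-21.7  26.2] 95.4; 45 [-20.8  26.8] 92.1; footx [np.float64(69.8), np.float64(70.5), np.float64(69.6)]
```

send_rows(plan=[[[0, -0.05, 0.05, 0.1, 0], [0, -0.05, 0.05, 0.15, 0], [0, -0.05, 0.05, 0.15, 0], [0, 0, 0.05, 0.15, 0], [0, 0, 0, 0.15, 0], [0, 0, 0, 0.1, 0], [0, 0, 0, 0, 0]]])

```text
time_s: 21.35
tcp_pos: [0.3958, 0.2714, 0.0498]
ee_rot: [-180.0, -0.0, 100.8]
force: [-0.5, 5.7, -1.2]
grip_width: 0.0934
finger_force: 2.8
```

```bash
python3 -c "
from h import *;st();tilt();yawc()"
```

```text
t 21.35 tcp nest [-87.9 -38.7  49.8] yaw 100.81 w 93.4 Fn -5.7 0.5 -1.2 ff 2.8244326891672245 q [ 29.  28. 112.   0.  40.  18.]
401 tilt 64.2 x90 25.3
alpha 25.8 toe x if on ledge 22.3 E -112.7 112.3
-50 [-23.4  23.9] 99.2; -10 [-22.2  25.3] 96.8; 20 [-22.   26.1] 95.1; 45 [-21.3  26.2] 93.6; footx [np.float64(70.3), np.float64(70.9), np.float64(70.0)]
```

send_rows(plan=[[[0, -0.05, 0, 0.1, 0], [0, -0.05, 0, 0.15, 0], [0, -0.05, 0, 0.15, 0], [0, 0, 0, 0.15, 0], [0, 0, 0, 0.15, 0], [0, 0, 0, 0.15, 0], [0, 0, 0, 0, 0]]])

```text
time_s: 22.15
tcp_pos: [0.3968, 0.2701, 0.0417]
ee_rot: [179.9, -0.0, 100.8]
force: [2.9, 4.1, 1.5]
grip_width: 0.093
finger_force: 2.8
```

```bash
python3 -c "
from h import *;st();yawc()"
```

```text
t 22.15 tcp nest [-86.4 -38.   41.7] yaw 100.8 w 93.0 Fn -3.5 3.7 1.5 ff 2.7779828888168367 q [ 29.  29. 112.  -0.  39.  18.]
-50 [-23.6  23.9] 95.5; -10 [-22.8  24.7] 95.3; 20 [-22.2  25.6] 95.6; 45 [-21.7  26. ] 95.0; footx [np.float64(70.6), np.float64(70.2), np.float64(69.8)]
```

The clevis is flat (top face at z = 95 mm all along). I'll back the finger off, centre it on the fork end and push the foot home.

send_rows(plan=[[[0, 0.5, 0, 0, 0], [0, 0.7, 0, 0, 0], [0, 0, -0.8, 0, 0], [0, 0, -0.8, 0, 0], [0, 0, 0, -0.6, 0], [0, -0.3, 0, 0, 0], [0, -0.3, 0, 0, 0], [0, -0.2, 0, 0, 0], [0, -0.15, 0, 0, 0], [0, -0.15, 0, 0, 0], [0, -0.15, 0, 0, 0], [0, 0, 0, 0, 0]]])

```text
time_s: 23.4
tcp_pos: [0.3821, 0.2692, 0.0483]
ee_rot: [179.7, -0.2, 100.9]
force: [-1.5, 24.3, -3.4]
grip_width: 0.0927
finger_force: 11.8
```

```bash
python3 -c "
from h import *;st();yawc()"
```

```text
t 23.4 tcp nest [-88.2 -52.6  48.3] yaw 100.86 w 92.7 Fn -24.2 3.1 -3.4 ff 11.842567241401412 q [ 29.  27. 114.   0.  38.  18.]
-50 [-21.9  25.9] 95.8; -10 [-21.8  25.8] 95.7; 20 [-21.8  26.3] 95.8; 45 [-21.4  26. ] 95.2; footx [np.float64(70.5), np.float64(70.8), np.float64(70.4)]
```

The clevis is square and flush, holding against a 24 N push. I'll withdraw and check.

send_rows(plan=[[[0, 0.3, 0, 0, 0], [0, 0.8, 0, 0, 0], [0, 1.5, 0, 0, 0], [0, 1.5, 0, 0, 0], [0, 0, 0, -2, 0], [0, 0, 0, -3, 0], [0, 0, 0, -4, 0], [0, 0, 0, -4, 0], [0, 2, 0, -2, 0], [0, 3, 0, 0, 0], [0, 3, 0, 0, 0], [0, 0, 0, 0, 0], [0, 0, 0, 0, 0], [0, 0, 0, 0, 0]]])

```text
time_s: 24.85
tcp_pos: [0.3577, 0.3851, 0.1974]
ee_rot: [-180.0, 0.0, 100.8]
force: [0.1, -0.5, -0.3]
grip_width: 0.0932
finger_force: 0.0
```

```bash
python3 -c "
from h import *;st();yawc();look('s9')"
```

```text
t 24.85 tcp nest [-206.7  -54.8  197.4] yaw 100.76 w 93.2 Fn 0.5 0.0 -0.3 ff 0.0 q [ 42.  19. 100.  -0.  62.  31.]
-50 [-21.9  24.7] 95.1; -10 [-22.1  25.7] 95.4; 20 [-22.  26.] 95.3; 45 [-21.4  26.1] 95.1; footx [np.float64(70.1), np.float64(70.3), np.float64(70.1)]
```

View pics/s9.png

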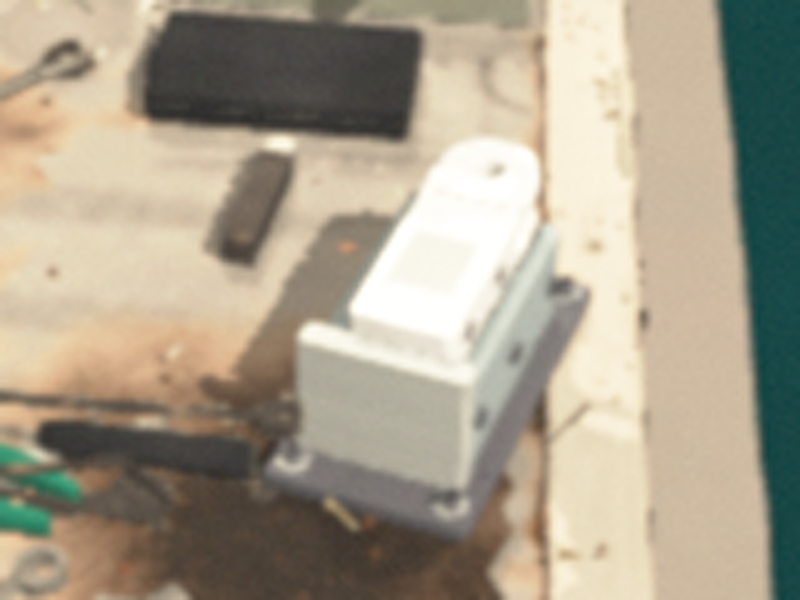

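The clevis lies flat between the cheeks with its pad on top, its foot against the heel stop at about (405,340), and the stamp undisturbed at (255,205).

```bash
python3 -c "
from plant import manip;print(manip.close_job())"
```

```text
the job is handed in; nothing more can be done
None
```

The clevis was tipped over on a supporting finger, laid flat between the cheeks and pushed home until its foot sat square against the heel stop, then handed in at about 25 s; because the tool only points straight down, the last part was lowered by pinching it lightly between finger and heel stop, so the foot was already almost home before the final push.

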